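# Find the paint mixer with the worn spring and tag it out

### The job

One of the three switched-off paint mixers has a tired spring under its jar pad. Go along the row from the robot's left to its right, pressing each pad at least halfway down with the fingertips and letting it spring back, to feel which is the softest; then push that mixer's red tag down flat over its switch to take it out of use. Leave the other two tags up, and do not lift, shove or knock over the mixers, the paint jars or the wooden egg.

Things in the scene. Friction and masses are not known exactly. Their poses are not given: they have to be found in the camera images.
- mixer_a: One of three look-alike paint-jar mixers, loose, 1.8 kg, in a row from the robot's left (+y) to right, 0.26 m apart, placed anew each time. Grey housing 150 mm (x) by 100 mm (y), blue deck 68 mm up. Origin: centre of underside; front (-x) towards the robot. Jar pad at x +32 mm, y 0; red tag and switch in front at y +22 mm; black knob, 24 mm wide, 14 mm above the deck, at x -48, y -27 mm.
- mixer_b: One of three look-alike paint-jar mixers, loose, 1.8 kg, in a row from the robot's left (+y) to right, 0.26 m apart, placed anew each time. Grey housing 150 mm (x) by 100 mm (y), blue deck 68 mm up. Origin: centre of underside; front (-x) towards the robot. Jar pad at x +32 mm, y 0; red tag and switch in front at y +22 mm; black knob, 24 mm wide, 14 mm above the deck, at x -48, y -27 mm.
- mixer_c: One of three look-alike paint-jar mixers, loose, 1.8 kg, in a row from the robot's left (+y) to right, 0.26 m apart, placed anew each time. Grey housing 150 mm (x) by 100 mm (y), blue deck 68 mm up. Origin: centre of underside; front (-x) towards the robot. Jar pad at x +32 mm, y 0; red tag and switch in front at y +22 mm; black knob, 24 mm wide, 14 mm above the deck, at x -48, y -27 mm.
- pad_a_top (a point): Mixer a's jar pad: middle of the floor of the shallow black rubber cup (floor about 54 mm across, 64 mm over its rim, rim 4 mm above this point), 100 mm above the table when up. The cup rides on a coil spring and moves straight down only. Moves with the pad.
- pad_a (a joint): How far mixer a's jar pad is pressed down, m: 0 up, 0.012 at its stop; springs back. The three springs differ plainly, unseen: 1 to 2 N starts a pad moving, halfway down takes about 2.3 to 7.6 N and to the stop 3.6 to 13.6 N, the softest less than half as much as the next.
- tag_a (a joint): Mixer a's red tag, a plate 50 mm long, 38 mm wide and 3 mm thick with a white bar, hinged along its rear edge, rad: 0 = propped up, 35 degrees above level; 0.61 = lying flat over the switch. Starts between 0 and 0.1. A stiff hinge (0.02 N m, about 0.5 N near its free edge, more where a fingertip drags on it): it stays where it is left.
- tag_a_edge (a point): Middle of the free edge of mixer a's tag, upper face; 101 to 106 mm above the table at the start, 77 mm when the tag is flat (then 70 mm ahead of the mixer's origin, towards its front). Moves with the tag.
- tag_a_hinge (a point): Middle of the hinge axis of mixer a's tag, 75.5 mm above the table; at x = -20 mm, y = +22 mm from the mixer's origin. The tag's plate runs from here towards the mixer's front (-x).
- pad_b_top (a point): Mixer b's jar pad: middle of the floor of the shallow black rubber cup (floor about 54 mm across, 64 mm over its rim, rim 4 mm above this point), 100 mm above the table when up. The cup rides on a coil spring and moves straight down only. Moves with the pad.
- pad_b (a joint): How far mixer b's jar pad is pressed down, m: 0 up, 0.012 at its stop; springs back. The three springs differ plainly, unseen: 1 to 2 N starts a pad moving, halfway down takes about 2.3 to 7.6 N and to the stop 3.6 to 13.6 N, the softest less than half as much as the next.
- tag_b (a joint): Mixer b's red tag, a plate 50 mm long, 38 mm wide and 3 mm thick with a white bar, hinged along its rear edge, rad: 0 = propped up, 35 degrees above level; 0.61 = lying flat over the switch. Starts between 0 and 0.1. A stiff hinge (0.02 N m, about 0.5 N near its free edge, more where a fingertip drags on it): it stays where it is left.
- tag_b_edge (a point): Middle of the free edge of mixer b's tag, upper face; 101 to 106 mm above the table at the start, 77 mm when the tag is flat (then 70 mm ahead of the mixer's origin, towards its front). Moves with the tag.
- tag_b_hinge (a point): Middle of the hinge axis of mixer b's tag, 75.5 mm above the table; at x = -20 mm, y = +22 mm from the mixer's origin. The tag's plate runs from here towards the mixer's front (-x).
- pad_c_top (a point): Mixer c's jar pad: middle of the floor of the shallow black rubber cup (floor about 54 mm across, 64 mm over its rim, rim 4 mm above this point), 100 mm above the table when up. The cup rides on a coil spring and moves straight down only. Moves with the pad.
- pad_c (a joint): How far mixer c's jar pad is pressed down, m: 0 up, 0.012 at its stop; springs back. The three springs differ plainly, unseen: 1 to 2 N starts a pad moving, halfway down takes about 2.3 to 7.6 N and to the stop 3.6 to 13.6 N, the softest less than half as much as the next.
- tag_c (a joint): Mixer c's red tag, a plate 50 mm long, 38 mm wide and 3 mm thick with a white bar, hinged along its rear edge, rad: 0 = propped up, 35 degrees above level; 0.61 = lying flat over the switch. Starts between 0 and 0.1. A stiff hinge (0.02 N m, about 0.5 N near its free edge, more where a fingertip drags on it): it stays where it is left.
- tag_c_edge (a point): Middle of the free edge of mixer c's tag, upper face; 101 to 106 mm above the table at the start, 77 mm when the tag is flat (then 70 mm ahead of the mixer's origin, towards its front). Moves with the tag.
- tag_c_hinge (a point): Middle of the hinge axis of mixer c's tag, 75.5 mm above the table; at x = -20 mm, y = +22 mm from the mixer's origin. The tag's plate runs from here towards the mixer's front (-x).
- jar_green: Bystander: glass paint jar with green label and lid, 60 mm across, 75 mm tall, beyond the row or beside an end of it. Loose; origin: centre of its underside.
- jar_red: Bystander: glass paint jar with red label and lid, 60 mm across, 75 mm tall, beyond the row or beside an end of it. Loose; origin: centre of its underside.
- jar_yellow: Bystander: glass paint jar with yellow label and lid, 56 mm across, 65 mm tall, beyond the row or beside an end of it. Loose; origin: centre of its underside.
- egg: Bystander: unpainted turned wooden egg on a foot, 60 mm across, 83 mm tall, beyond the row or beside an end of it. Loose; origin: centre of its underside.
There are look-alikes about, which are no part of the job. What is shaped like the mixer_c but pink is not meant.

How it is judged:
By the outcome, as a careful person would: the job done as asked, in the order asked, and still so for the second after the job is handed in, with the robot touching nothing.
It also fails if it takes over 48 s, if anything falls off the work surface, if the arm or the gripper's body presses on something with over 40 N, if the wrist force passes 120 N, or if a joint passes its speed limit or range.

### The arm

A 7-joint arm with a two-finger parallel gripper is mounted at the origin on the work surface. World frame = base frame: x ahead of the robot, y to its left, z up, the work surface at z = 0. Lengths are in m, angles in rad, forces in N, time in s.
With the tool pointing down it reaches from about 0.425 to 0.925 m from the base axis. Payload 6.8 kg.
Tool frame: the origin (TCP) lies midway between the tips of the shut fingers; the grasp point (between the pads) lies 19 mm behind it; z points along the fingers, y is the line along which they close (so a half turn about z gives the same grasp; the last joint's range is limited). The gripper opens to 85 mm and grips with 20 to 120 N. Pads are 22 mm wide; open, the fingers measure 114 mm over their backs; the gripper's body (76 mm by 85 mm) begins 54 mm behind the grasp point. The pads swing forward as they close: fully open they stand 13 mm farther back than shut.
Start: joints at [1.224, 0.477, 0.022, 1.555, -0.011, 1.109, -0.083], TCP at [0.16, -0.656, 0.211] pointing down, gripper open.
Joint ranges: [-2.96, 2.96], [-0.34, 2.1], [-1.41, 1.46], [0.24, 2.44], [-1.37, 4.51], [0.17, 1.92], [-2.96, 2.96]. Speed limits (rad/s): [2.39, 2.39, 3.14, 3.14, 3.14, 3.14, 3.14].

### API

Orientations are given as a unit quaternion [w, x, y, z].
In Python, from station import * gives the robot as it stands. The module is installed in compiled form; this text tells all that it offers.
- The arm moves only by the shell command python3 -m jog 'ROWS' [OPENING] [FORCE]. ROWS is JSON, a list of rows, each an object of numbers: "x", "y", "z": the shift along the tool's x, y, z in m; "ax", "ay", "az": the turn, a rotation vector about the tool's x, y, z in rad. In form: [{"x": .., "y": .., "z": .., "ax": .., "ay": .., "az": ..}, ...]. A call has 1 to 12 rows; each row is the pose to reach, as a shift and turn from the pose commanded when the call began, along the tool's axes at that moment; what a row does not reach only later rows make up. A row lasts 1/10 s, in which the tool goes at most 50 mm and 8.59 degrees, less where a joint would pass 70% of its speed; a pose out of reach is approached as far as the arm can. A call with a gripper value outside its range is refused whole. OPENING is the opening, from 0 (shut) to 1 (fully open), set as the call begins (- or left out, the last holds). The fingers move at their own pace and stop on an object; FORCE is the grip in N (left out, the last holds). Time passes only in rows, so rows that repeat a pose let the fingers close. It gives the time, the measured TCP pose, the force, the opening and the grip force at its end, in the units of the state.
- get_obs(): the state, without advancing time (a new reading comes with each control period).
- read_camera(name): name is "scene" or "top" or "wrist"; returns the picture (480x640x3 uint8, red, green, blue); there is no depth.
- camera_params(name): a dict with "K" (3x3 intrinsics, pixels), "origin" and "attitude" of the camera in the world. Camera axes: x right, y up, looking along -z (the intrinsics and any distortion apply to the point x, -y, -z); pixel columns grow to the right and rows downward; lengths in m; the calibration is good to about 2 mm. A picture is of the moment at which its call begins: read the wrist's pose just before it. camera_params takes no time and is no camera call; for the wrist camera it gives the pose at the moment of the call.
- hand_in(): hands the job in; it is judged then, once.
The state is a dict: "t": time; "q": joint angles; "joint_vel": joint speeds; "joint_torque": joint torques, N m; "eef_pos": TCP position; "tool_rot": TCP orientation; "contact_force": force on the tool from outside, world axes, zero at the start; "torque": the same for the moment, N m; "gripper_width": opening from 0.0 (shut) to 1.0 (fully open); "grasp_force": force on a finger pad.
Only numpy, scipy, OpenCV 4.12 (cv2) and the standard library are available. Lean on these libraries where they do the work, as an engineer would, in place of code of your own. Each camera call takes 0.05 s, during which the arm holds its last target. There are 200 camera calls.

## Working session

There is one attempt and no reset: what is moved stays moved. The work goes in short steps, Python scripts to look and compute and a shell command to move; the robot and the scene stay as the last step left them, time stands still between calls to the robot, and variables do not carry over. Pictures are saved under pics/ and viewed, at most 10 in all, crops included, and the job is handed in when it is done.

```bash
mkdir -p pics
python3 - <<'E'
from station import *
import cv2,numpy as np
np.set_printoptions(precision=4,suppress=True)
for n in("scene","top"):
    cv2.imwrite(f"pics/{n}0.png",read_camera(n)[:,:,::-1]); print(n,camera_params(n))
o=get_obs();print({k:o[k] for k in("t","eef_pos","tool_rot","contact_force","gripper_width")})
E
```

```text
scene {'K': array([[477.8165,   0.    , 323.4335],
       [  0.    , 477.8165, 237.4243],
       [  0.    ,   0.    ,   1.    ]]), 'origin': array([1.4078, 0.2979, 0.7344]), 'attitude': array([0.5055, 0.2688, 0.3668, 0.7332])}
top {'K': array([[490.7317,   0.    , 314.7894],
       [  0.    , 490.7317, 241.313 ],
       [  0.    ,   0.    ,   1.    ]]), 'origin': array([0.4421, 0.0181, 1.2095]), 'attitude': array([-0.7047, -0.0264,  0.0337,  0.7083])}
{'t': 0.1, 'eef_pos': array([ 0.1595, -0.6553,  0.2098]), 'tool_rot': array([-0.0008,  0.9929,  0.1191, -0.0002]), 'contact_force': array([ 0.1516,  0.0385, -0.2751]), 'gripper_width': 1.0042623826048205}
```

View pics/top0.png

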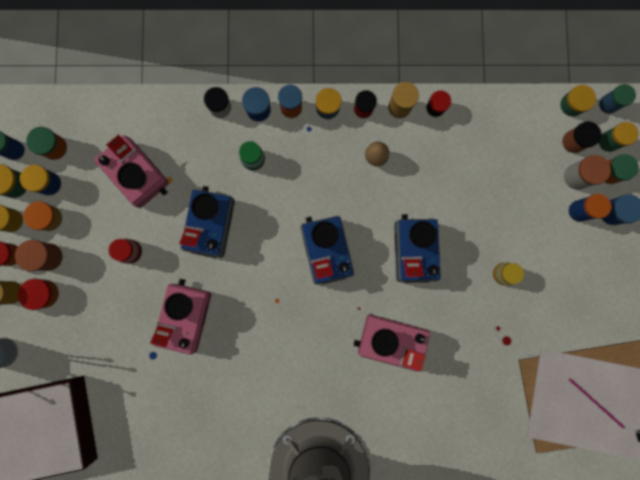

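View pics/scene0.png

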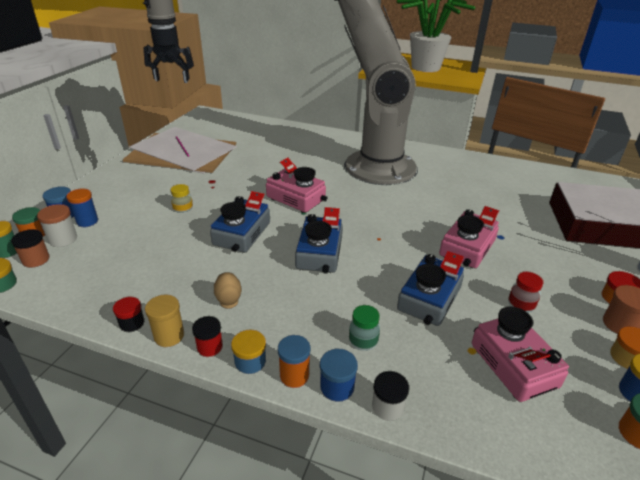

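Candidates: blue-decked mixers at top-image (207,222), (328,250), (418,250), and pink look-alikes at (132,170), (181,318), (394,343). The blue ones fit the description and the pink ones are excluded. Left to right, a, b and c are the first, second and third blue ones. I'll confirm in an enlarged crop.

Run:
```python
import cv2
im=cv2.imread("pics/top0.png")[175:300,170:460]
cv2.imwrite("pics/crop.png",cv2.resize(im,(783,338),interpolation=cv2.INTER_CUBIC))
```

```text
(no output)
```

View pics/crop.png

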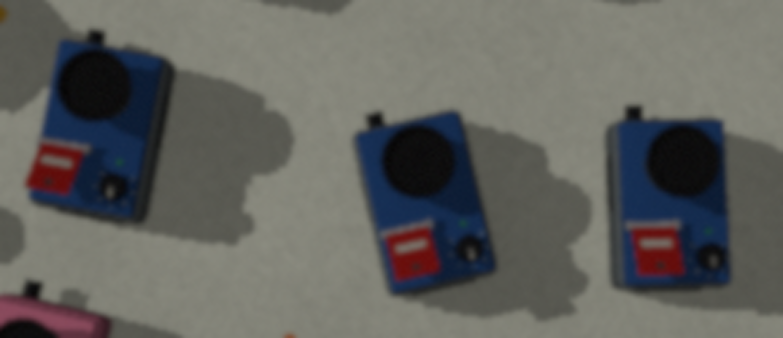

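The crop shows three blue-decked mixers with their pads at crop (95,86), (418,161) and (684,161). Their raised red tags are at (58,168), (412,255) and (656,248).

```bash
cat > h.py <<'E'
from station import *
import numpy as np
from scipy.spatial.transform import Rotation as R
np.set_printoptions(precision=4,suppress=True)
def rot(q): return R.from_quat(np.roll(q,-1))
def pix(p,u,v,z):
    d=np.linalg.inv(p["K"])@[u,v,1]; d=rot(p["attitude"]).apply([d[0],-d[1],-d[2]])
    return p["origin"]+d*(z-p["origin"][2])/d[2]
def togo(tgt,yaw=None):
    o=get_obs(); r=rot(o["tool_rot"]); s=r.inv().apply(np.array(tgt)-o["eef_pos"])
    x=r.apply([1,0,0]); y=r.apply([0,1,0])
    print("eef",o["eef_pos"],"F",o["contact_force"],"t",round(o["t"],2),"shift",s,"tool x yaw",np.degrees(np.arctan2(x[1],x[0])),"tool z",r.apply([0,0,1]))
E
python3 - <<'E'
from h import *
p=camera_params("top")
c=lambda x,y:(170+x/2.7,175+y/2.7)
for n,pad,h,e,k in(("a",(95,86),(66,147),(50,192),(112,189)),("b",(418,161),(408,229),(417,282),(470,252)),("c",(684,161),(654,223),(659,276),(711,258))):
    print(n,"pad",P:=pix(p,*c(*pad),.104),"hinge",pix(p,*c(*h),.0755),"edge",pix(p,*c(*e),.103),"knob",pix(p,*c(*k),.082))
    togo([P[0],P[1],.15])
E
```

```text
a pad [0.6161 0.2548 0.104 ] hinge [0.5677 0.285  0.0755] edge [0.527  0.2913 0.103 ] knob [0.5309 0.2439 0.082 ]
eef [ 0.1595 -0.6553  0.2098] F [ 0.1516  0.0385 -0.2751] t 0.1 shift [ 0.6589 -0.7761  0.061 ] tool x yaw 13.684939730121057 tool z [-0.0005  0.0016 -1.    ]
b pad [ 0.5515 -0.0163  0.104 ] hinge [ 0.4958 -0.0082  0.0755] edge [ 0.4503 -0.0148  0.103 ] knob [ 0.4757 -0.0607  0.082 ]
eef [ 0.1595 -0.6553  0.2098] F [ 0.1516  0.0385 -0.2751] t 0.1 shift [ 0.532  -0.528   0.0606] tool x yaw 13.684939730121057 tool z [-0.0005  0.0016 -1.    ]
c pad [ 0.5505 -0.2399  0.104 ] hinge [ 0.4999 -0.2194  0.0755] edge [ 0.4542 -0.2169  0.103 ] knob [ 0.4695 -0.2661  0.082 ]
eef [ 0.1595 -0.6553  0.2098] F [ 0.1516  0.0385 -0.2751] t 0.1 shift [ 0.4781 -0.311   0.0603] tool x yaw 13.684939730121057 tool z [-0.0005  0.0016 -1.    ]
```

```bash
R='{"x":0.39,"y":-0.167,"z":0}'; python3 -m jog '[{"x":0.39,"y":-0.167,"z":0},{"x":0.39,"y":-0.167,"z":0},{"x":0.39,"y":-0.167,"z":0},{"x":0.39,"y":-0.167,"z":0},{"x":0.39,"y":-0.167,"z":0},{"x":0.39,"y":-0.167,"z":0},{"x":0.39,"y":-0.167,"z":0},{"x":0.39,"y":-0.167,"z":0},{"x":0.39,"y":-0.167,"z":0},{"x":0.39,"y":-0.167,"z":0}]' 0 20
python3 - <<'E'
from h import *
togo([.616,.255,.15])
print(get_obs()["q"])
E
```

```text
eef [ 0.1595 -0.6553  0.2098] F [ 0.1516  0.0385 -0.2751] t 0.1 shift [ 0.6589 -0.7763  0.061 ] tool x yaw 13.684939730121057 tool z [-0.0005  0.0016 -1.    ]
[ 1.2239  0.4778  0.0223  1.5564 -0.0115  1.1093 -0.0831]validation failed for argument at $[0]...
```

```bash
python3 -m jog '[{"x":0.39,"y":-0.167,"z":0.0,"ax":0.0,"ay":0.0,"az":0.0},{"x":0.39,"y":-0.167,"z":0.0,"ax":0.0,"ay":0.0,"az":0.0},{"x":0.39,"y":-0.167,"z":0.0,"ax":0.0,"ay":0.0,"az":0.0},{"x":0.39,"y":-0.167,"z":0.0,"ax":0.0,"ay":0.0,"az":0.0},{"x":0.39,"y":-0.167,"z":0.0,"ax":0.0,"ay":0.0,"az":0.0},{"x":0.39,"y":-0.167,"z":0.0,"ax":0.0,"ay":0.0,"az":0.0},{"x":0.39,"y":-0.167,"z":0.0,"ax":0.0,"ay":0.0,"az":0.0},{"x":0.39,"y":-0.167,"z":0.0,"ax":0.0,"ay":0.0,"az":0.0},{"x":0.39,"y":-0.167,"z":0.0,"ax":0.0,"ay":0.0,"az":0.0},{"x":0.39,"y":-0.167,"z":0.0,"ax":0.0,"ay":0.0,"az":0.0}]' 0 20
python3 - <<'E'
from h import *
togo([.616,.255,.15])
print(get_obs()["q"])
E
```

```text
t: 1.1
eef_pos: [0.5034, -0.3963, 0.2101]
tool_rot: [-0.001, 0.992, 0.123, 0.001]
contact_force: [0.2, -0.2, -0.5]
gripper_width: -0.001
grasp_force: 0.0
eef [ 0.5034 -0.3963  0.2101] F [ 0.2297 -0.185  -0.4865] t 1.1 shift [ 0.2683 -0.6039  0.062 ] tool x yaw 14.152333770181032 tool z [ 0.0014  0.0027 -1.    ]
[ 0.6506  0.425  -0.1075  1.6365  0.0467  1.083  -0.7931]
```

```bash
python3 -m jog '[{"x":0.268,"y":-0.604,"z":0.03,"ax":0.0,"ay":0.0,"az":0.0},{"x":0.268,"y":-0.604,"z":0.03,"ax":0.0,"ay":0.0,"az":0.0},{"x":0.268,"y":-0.604,"z":0.03,"ax":0.0,"ay":0.0,"az":0.0},{"x":0.268,"y":-0.604,"z":0.03,"ax":0.0,"ay":0.0,"az":0.0},{"x":0.268,"y":-0.604,"z":0.03,"ax":0.0,"ay":0.0,"az":0.0},{"x":0.268,"y":-0.604,"z":0.03,"ax":0.0,"ay":0.0,"az":0.0},{"x":0.268,"y":-0.604,"z":0.03,"ax":0.0,"ay":0.0,"az":0.0},{"x":0.268,"y":-0.604,"z":0.03,"ax":0.0,"ay":0.0,"az":0.0},{"x":0.268,"y":-0.604,"z":0.03,"ax":0.0,"ay":0.0,"az":0.0},{"x":0.268,"y":-0.604,"z":0.03,"ax":0.0,"ay":0.0,"az":0.0},{"x":0.268,"y":-0.604,"z":0.03,"ax":0.0,"ay":0.0,"az":0.0},{"x":0.268,"y":-0.604,"z":0.03,"ax":0.0,"ay":0.0,"az":0.0}]'
python3 - <<'E'
from h import *
togo([.616,.255,.125])
E
```

```text
t: 2.3
eef_pos: [0.606, 0.1886, 0.1831]
tool_rot: [0.001, 0.993, 0.118, -0.0]
contact_force: [1.4, 0.1, 0.1]
gripper_width: 0.002
grasp_force: 0.0
eef [0.606  0.1886 0.1831] F [1.391  0.0792 0.1183] t 2.3 shift [ 0.0254 -0.0622  0.058 ] tool x yaw 13.574004786223595 tool z [-0.0003 -0.0012 -1.    ]
```

```bash
python3 -m jog '[{"x":0.02,"y":-0.045,"z":0.03,"ax":0.0,"ay":0.0,"az":0.0},{"x":0.02,"y":-0.045,"z":0.03,"ax":0.0,"ay":0.0,"az":0.0},{"x":0.02,"y":-0.045,"z":0.03,"ax":0.0,"ay":0.0,"az":0.0},{"x":0.02,"y":-0.045,"z":0.03,"ax":0.0,"ay":0.0,"az":0.0}]'
python3 - <<'E'
from h import *
import cv2
togo([.616,.255,.115])
p=camera_params("wrist"); print(p)
im=read_camera("wrist")[:,:,::-1]
for n,P in(("pad",[.616,.255,.1]),):
    c=rot(p["attitude"]).inv().apply(np.array(P)-p["origin"]); q=p["K"]@[c[0],-c[1],-c[2]]; print(n,q[:2]/q[2])
cv2.imwrite("pics/w1.png",im)
E
```

```text
t: 2.7
eef_pos: [0.615, 0.2344, 0.1534]
tool_rot: [0.001, 0.993, 0.118, -0.0]
contact_force: [0.8, -0.7, 0.4]
gripper_width: 0.001
grasp_force: 0.0
eef [0.615  0.2344 0.1534] F [ 0.823  -0.6998  0.3954] t 2.7 shift [ 0.0058 -0.0199  0.0383] tool x yaw 13.547329135323281 tool z [-0.0001 -0.0018 -1.    ]
{'K': array([[420.0769,   0.    , 321.6682],
       [  0.    , 420.0769, 241.8869],
       [  0.    ,   0.    ,   1.    ]]), 'origin': array([0.6891, 0.2524, 0.3174]), 'attitude': array([ 0.7767, -0.1198,  0.0926, -0.6114])}
pad [284.3562 245.7795]
```

View pics/w1.png

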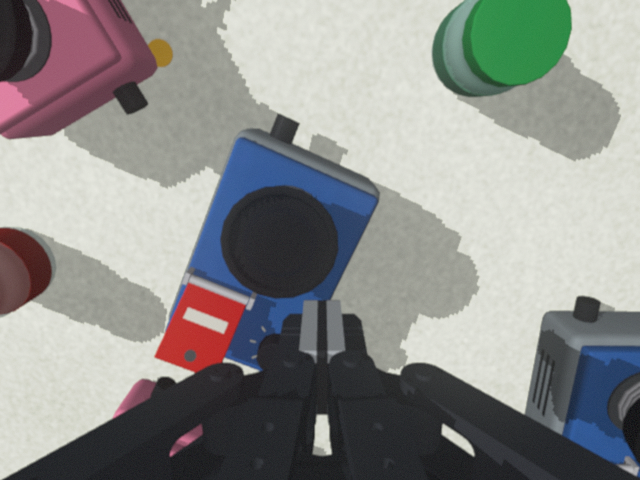

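Pad a is centred at about (280,242) in the wrist view, within about 2 mm of my estimate. The jars and the other mixers are clear of the gripper.

```bash
python3 -m jog '[{"x":0.006,"y":-0.02,"z":0.038,"ax":0.0,"ay":0.0,"az":0.0},{"x":0.006,"y":-0.02,"z":0.038,"ax":0.0,"ay":0.0,"az":0.0},{"x":0.006,"y":-0.02,"z":0.038,"ax":0.0,"ay":0.0,"az":0.0},{"x":0.006,"y":-0.02,"z":0.038,"ax":0.0,"ay":0.0,"az":0.0},{"x":0.006,"y":-0.02,"z":0.038,"ax":0.0,"ay":0.0,"az":0.0},{"x":0.006,"y":-0.02,"z":0.038,"ax":0.0,"ay":0.0,"az":0.0}]'
python3 - <<'E'
from h import *
togo([.616,.255,.092])
E
python3 -m jog '[{"x":0.0,"y":0.0,"z":0.006,"ax":0.0,"ay":0.0,"az":0.0},{"x":0.0,"y":0.0,"z":0.012,"ax":0.0,"ay":0.0,"az":0.0},{"x":0.0,"y":0.0,"z":0.018,"ax":0.0,"ay":0.0,"az":0.0},{"x":0.0,"y":0.0,"z":0.018,"ax":0.0,"ay":0.0,"az":0.0},{"x":0.0,"y":0.0,"z":0.018,"ax":0.0,"ay":0.0,"az":0.0},{"x":0.0,"y":0.0,"z":0.018,"ax":0.0,"ay":0.0,"az":0.0}]'
```

```text
t: 3.35
eef_pos: [0.6164, 0.2572, 0.1167]
tool_rot: [-0.0, 0.993, 0.119, 0.001]
contact_force: [-0.1, 0.2, 0.1]
gripper_width: 0.002
grasp_force: 0.0
eef [0.6164 0.2572 0.1167] F [-0.1199  0.2395  0.0523] t 3.35 shift [-0.001   0.002   0.0247] tool x yaw 13.619562602978634 tool z [ 0.0018  0.0003 -1.    ]
t: 3.95
eef_pos: [0.6157, 0.2579, 0.0976]
tool_rot: [-0.0, 0.993, 0.119, 0.0]
contact_force: [-0.0, 0.7, -0.6]
gripper_width: 0.001
grasp_force: 0.0
```

```bash
python3 -m jog '[{"x":0.0,"y":0.0,"z":0.004,"ax":0.0,"ay":0.0,"az":0.0},{"x":0.0,"y":0.0,"z":0.004,"ax":0.0,"ay":0.0,"az":0.0},{"x":0.0,"y":0.0,"z":0.004,"ax":0.0,"ay":0.0,"az":0.0}]';python3 -m jog '[{"x":0.0,"y":0.0,"z":0.003,"ax":0.0,"ay":0.0,"az":0.0},{"x":0.0,"y":0.0,"z":0.003,"ax":0.0,"ay":0.0,"az":0.0},{"x":0.0,"y":0.0,"z":0.003,"ax":0.0,"ay":0.0,"az":0.0}]'
```

```text
t: 4.25
eef_pos: [0.6155, 0.2577, 0.0934]
tool_rot: [0.0, 0.993, 0.119, -0.0]
contact_force: [0.1, 0.2, -0.0]
gripper_width: 0.001
grasp_force: 0.0
t: 4.55
eef_pos: [0.6155, 0.2577, 0.0904]
tool_rot: [0.0, 0.993, 0.119, -0.0]
contact_force: [0.3, -0.5, 0.3]
gripper_width: 0.001
grasp_force: 0.0
```

Run:
```python
from h import *
import cv2
o=get_obs();print(o["contact_force"],o["torque"],o["eef_pos"])
im=np.vstack([read_camera("wrist")[150:420,160:480],read_camera("scene")[200:360,340:560][:, :, :].repeat(1,0)[:, :220].copy() if 0 else cv2.resize(read_camera("scene")[200:340,380:540],(320,280),interpolation=cv2.INTER_CUBIC)])
cv2.imwrite("pics/w2.png",im[:,:,::-1])
```

```text
[ 0.2769 -0.5484  0.2909] [-0.0229  0.0549  0.0423] [0.6155 0.2577 0.0904]
```

View pics/w2.png

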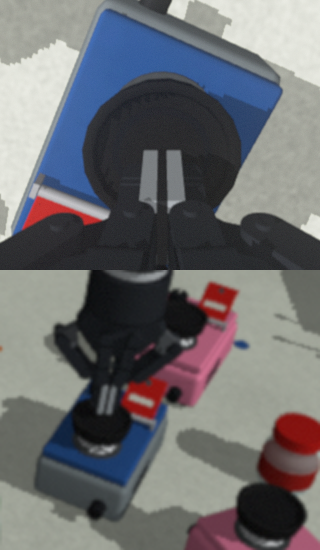

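The fingertips are over the pad's centre but show no contact force, so I'll keep lowering in small steps.

```bash
python3 -m jog '[{"x":0.0,"y":0.0,"z":0.003,"ax":0.0,"ay":0.0,"az":0.0},{"x":0.0,"y":0.0,"z":0.003,"ax":0.0,"ay":0.0,"az":0.0},{"x":0.0,"y":0.0,"z":0.003,"ax":0.0,"ay":0.0,"az":0.0}]' | sed -n '1,2p;4p';python3 -m jog '[{"x":0.0,"y":0.0,"z":0.003,"ax":0.0,"ay":0.0,"az":0.0},{"x":0.0,"y":0.0,"z":0.003,"ax":0.0,"ay":0.0,"az":0.0},{"x":0.0,"y":0.0,"z":0.003,"ax":0.0,"ay":0.0,"az":0.0}]'| sed -n '1,2p;4p'
```

```text
t: 4.95
eef_pos: [0.6155, 0.2577, 0.0873]
contact_force: [-0.7, -0.1, -0.4]
t: 5.25
eef_pos: [0.6155, 0.2577, 0.0843]
contact_force: [-0.1, -0.5, 0.1]
```

Run:
```python
from h import *
import cv2
o=get_obs();print(o["contact_force"],o["torque"],o["joint_torque"],o["eef_pos"])
s=cv2.imread("pics/scene0.png")[230:330,390:480]
n=read_camera("scene")[230:330,390:480,::-1]
w=read_camera("wrist")[150:420,160:480,::-1]
cv2.imwrite("pics/w3.png",np.hstack([cv2.resize(x,(250,278),interpolation=cv2.INTER_CUBIC) for x in(s,n)]+[cv2.resize(w,(297,278))]))
```

```text
[-0.0648 -0.4779  0.0898] [-0.036  -0.0235  0.0195] [  0.0008 -62.9025  -3.6889 -24.0079   0.0124   0.0001  -0.0016] [0.6155 0.2577 0.0843]
```

View pics/w3.png

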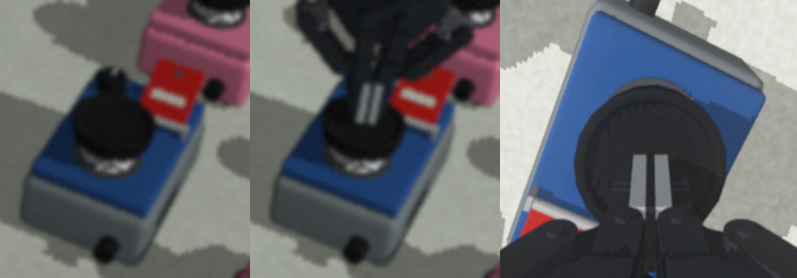

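Run:
```python
from h import *
def proj(p,P):
    c=rot(p["attitude"]).inv().apply(np.array(P)-p["origin"]); q=p["K"]@[c[0],-c[1],-c[2]]; return q[:2]/q[2]
e=get_obs()["eef_pos"]
for n in("wrist","scene","top"):
    p=camera_params(n)
    for dz in(0,.01,.02): print(n,dz,proj(p,e+[0,0,dz]))
    print(" padfloor",proj(p,[.616,.255,.1]), "deck centre under pad",proj(p,[.616,.255,.068]))
p=camera_params("wrist");print(p["origin"],p["origin"]-e)
```

```text
wrist 0 [320.9743 297.1424]
wrist 0.01 [320.9585 307.6441]
wrist 0.02 [320.941  319.3971]
 padfloor [328.0253 314.6612] deck centre under pad [326.9657 282.6935]
scene 0 [428.7852 278.7477]
scene 0.01 [429.5203 275.0916]
scene 0.02 [430.2641 271.392 ]
 padfloor [428.5606 272.853 ] deck centre under pad [426.25  284.476]
top 0 [205.677  208.3291]
top 0.01 [204.7532 207.6651]
top 0.02 [203.8128 206.9893]
 padfloor [205.4643 207.1484] deck centre under pad [208.3584 209.2568]
[0.6896 0.2757 0.2486] [0.0739 0.0179 0.164 ]
```

The scene view shows pad a still up and the fingertips about 10 mm higher than the reading says. I'll go on down until I feel contact.

```bash
python3 -m jog '[{"x":0.0,"y":0.0,"z":0.003,"ax":0.0,"ay":0.0,"az":0.0},{"x":0.0,"y":0.0,"z":0.003,"ax":0.0,"ay":0.0,"az":0.0},{"x":0.0,"y":0.0,"z":0.003,"ax":0.0,"ay":0.0,"az":0.0}]' | sed -n '1,2p;4p';python3 -m jog '[{"x":0.0,"y":0.0,"z":0.003,"ax":0.0,"ay":0.0,"az":0.0},{"x":0.0,"y":0.0,"z":0.003,"ax":0.0,"ay":0.0,"az":0.0},{"x":0.0,"y":0.0,"z":0.003,"ax":0.0,"ay":0.0,"az":0.0}]'| sed -n '1,2p;4p'
```

```text
t: 5.65
eef_pos: [0.6155, 0.2577, 0.0813]
contact_force: [-0.1, -0.5, -0.3]
t: 5.95
eef_pos: [0.6159, 0.2579, 0.0788]
contact_force: [-0.1, 0.2, 2.4]
```

```bash
python3 -m jog '[{"x":0.0,"y":0.0,"z":0.003,"ax":0.0,"ay":0.0,"az":0.0},{"x":0.0,"y":0.0,"z":0.003,"ax":0.0,"ay":0.0,"az":0.0},{"x":0.0,"y":0.0,"z":0.003,"ax":0.0,"ay":0.0,"az":0.0}]' | sed -n '1,2p;4p';python3 -m jog '[{"x":0.0,"y":0.0,"z":0.003,"ax":0.0,"ay":0.0,"az":0.0},{"x":0.0,"y":0.0,"z":0.003,"ax":0.0,"ay":0.0,"az":0.0},{"x":0.0,"y":0.0,"z":0.003,"ax":0.0,"ay":0.0,"az":0.0}]'| sed -n '1,2p;4p'
```

```text
t: 6.25
eef_pos: [0.616, 0.258, 0.0759]
contact_force: [-1.0, 0.1, 4.6]
t: 6.55
eef_pos: [0.616, 0.258, 0.0733]
contact_force: [-1.7, -0.9, 8.6]
```

```bash
python3 -m jog '[{"x":0.0,"y":0.0,"z":0.003,"ax":0.0,"ay":0.0,"az":0.0},{"x":0.0,"y":0.0,"z":0.003,"ax":0.0,"ay":0.0,"az":0.0},{"x":0.0,"y":0.0,"z":0.003,"ax":0.0,"ay":0.0,"az":0.0}]' | sed -n '1,2p;4p'
python3 - <<'E'
from h import *
import cv2
n=read_camera("scene")[230:330,390:480,::-1]
w=read_camera("wrist")[150:420,160:480,::-1]
cv2.imwrite("pics/w4.png",np.hstack([cv2.resize(n,(350,390),interpolation=cv2.INTER_CUBIC),cv2.resize(w,(450,390))]))
E
```

```text
t: 6.85
eef_pos: [0.616, 0.258, 0.0707]
contact_force: [-2.2, -2.4, 11.1]
```

View pics/w4.png

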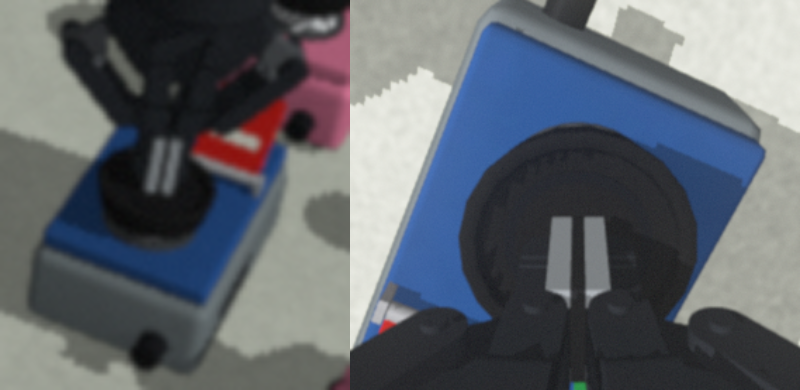

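Pad a is clearly pressed: the spring is compressed, with 11 N at about 9 mm. It's a stiff one. I'll release it and go to b.

```bash
python3 -m jog '[{"x":0.0,"y":0.0,"z":-0.03,"ax":0.0,"ay":0.0,"az":0.0},{"x":0.0,"y":0.0,"z":-0.06,"ax":0.0,"ay":0.0,"az":0.0},{"x":-0.022,"y":0.045,"z":-0.06,"ax":0.0,"ay":0.0,"az":0.0},{"x":-0.127,"y":0.251,"z":-0.06,"ax":0.0,"ay":0.0,"az":0.0},{"x":-0.127,"y":0.251,"z":-0.06,"ax":0.0,"ay":0.0,"az":0.0},{"x":-0.127,"y":0.251,"z":-0.06,"ax":0.0,"ay":0.0,"az":0.0},{"x":-0.127,"y":0.251,"z":-0.06,"ax":0.0,"ay":0.0,"az":0.0},{"x":-0.127,"y":0.251,"z":-0.06,"ax":0.0,"ay":0.0,"az":0.0},{"x":-0.127,"y":0.251,"z":-0.06,"ax":0.0,"ay":0.0,"az":0.0},{"x":-0.127,"y":0.251,"z":-0.05,"ax":0.0,"ay":0.0,"az":0.0},{"x":-0.127,"y":0.251,"z":-0.03,"ax":0.0,"ay":0.0,"az":0.0},{"x":-0.127,"y":0.251,"z":-0.03,"ax":0.0,"ay":0.0,"az":0.0}]'
python3 - <<'E'
from h import *
togo([.5515,-.0163,.081])
E
```

```text
t: 8.15
eef_pos: [0.5496, -0.0142, 0.0967]
tool_rot: [-0.001, 0.993, 0.121, -0.002]
contact_force: [-1.2, -0.1, 0.3]
gripper_width: 0.002
grasp_force: 0.0
eef [ 0.5496 -0.0142  0.0967] F [-1.1976 -0.1004  0.2836] t 8.15 shift [0.0014 0.0025 0.0157] tool x yaw 13.846534120023716 tool z [-0.0049  0.0009 -1.    ]
```

```bash
for i in 1; do python3 -m jog '[{"x":0.0,"y":0.0,"z":0.004,"ax":0.0,"ay":0.0,"az":0.0},{"x":0.0,"y":0.0,"z":0.008,"ax":0.0,"ay":0.0,"az":0.0},{"x":0.0,"y":0.0,"z":0.012,"ax":0.0,"ay":0.0,"az":0.0},{"x":0.0,"y":0.0,"z":0.014,"ax":0.0,"ay":0.0,"az":0.0},{"x":0.0,"y":0.0,"z":0.014,"ax":0.0,"ay":0.0,"az":0.0}]'| sed -n '1,2p;4p'; done
python3 -m jog '[{"x":0.0,"y":0.0,"z":0.003,"ax":0.0,"ay":0.0,"az":0.0},{"x":0.0,"y":0.0,"z":0.003,"ax":0.0,"ay":0.0,"az":0.0},{"x":0.0,"y":0.0,"z":0.003,"ax":0.0,"ay":0.0,"az":0.0}]'| sed -n '1,2p;4p'
python3 -m jog '[{"x":0.0,"y":0.0,"z":0.003,"ax":0.0,"ay":0.0,"az":0.0},{"x":0.0,"y":0.0,"z":0.003,"ax":0.0,"ay":0.0,"az":0.0},{"x":0.0,"y":0.0,"z":0.003,"ax":0.0,"ay":0.0,"az":0.0}]'| sed -n '1,2p;4p'
```

```text
t: 8.65
eef_pos: [0.5515, -0.0161, 0.0854]
contact_force: [1.3, -0.5, -0.1]
t: 8.95
eef_pos: [0.5516, -0.0162, 0.0825]
contact_force: [0.1, 0.5, 0.1]
t: 9.25
eef_pos: [0.5517, -0.0161, 0.0796]
contact_force: [-0.0, -0.4, 0.6]
```

```bash
python3 -m jog '[{"x":0.0,"y":0.0,"z":0.003,"ax":0.0,"ay":0.0,"az":0.0},{"x":0.0,"y":0.0,"z":0.003,"ax":0.0,"ay":0.0,"az":0.0},{"x":0.0,"y":0.0,"z":0.003,"ax":0.0,"ay":0.0,"az":0.0}]'| sed -n '1,2p;4p'
python3 -m jog '[{"x":0.0,"y":0.0,"z":0.003,"ax":0.0,"ay":0.0,"az":0.0},{"x":0.0,"y":0.0,"z":0.003,"ax":0.0,"ay":0.0,"az":0.0},{"x":0.0,"y":0.0,"z":0.003,"ax":0.0,"ay":0.0,"az":0.0}]'| sed -n '1,2p;4p'
python3 -m jog '[{"x":0.0,"y":0.0,"z":0.003,"ax":0.0,"ay":0.0,"az":0.0},{"x":0.0,"y":0.0,"z":0.003,"ax":0.0,"ay":0.0,"az":0.0},{"x":0.0,"y":0.0,"z":0.003,"ax":0.0,"ay":0.0,"az":0.0}]'| sed -n '1,2p;4p'
```

```text
t: 9.55
eef_pos: [0.5518, -0.0161, 0.0765]
contact_force: [-0.3, -0.8, 0.8]
t: 9.85
eef_pos: [0.5517, -0.0162, 0.0735]
contact_force: [0.5, -0.1, 2.2]
t: 10.15
eef_pos: [0.5517, -0.0161, 0.0705]
contact_force: [0.9, 0.1, 2.6]
```

```bash
python3 -m jog '[{"x":0.0,"y":0.0,"z":0.003,"ax":0.0,"ay":0.0,"az":0.0},{"x":0.0,"y":0.0,"z":0.003,"ax":0.0,"ay":0.0,"az":0.0},{"x":0.0,"y":0.0,"z":0.003,"ax":0.0,"ay":0.0,"az":0.0},{"x":0.0,"y":0.0,"z":0.003,"ax":0.0,"ay":0.0,"az":0.0}]'| sed -n '1,2p;4p'
python3 - <<'E'
from h import *
togo([.5505,-.2399,.097])
E
```

```text
t: 10.55
eef_pos: [0.5517, -0.0161, 0.0675]
contact_force: [-0.3, -0.5, 3.9]
eef [ 0.5517 -0.0161  0.0675] F [-0.2978 -0.4658  3.9346] t 10.55 shift [-0.0541  0.2171 -0.0295] tool x yaw 13.684631016820108 tool z [ 0.0003 -0.     -1.    ]
```

B is soft: about 3.9 N near its stop. I'll release it and press c.

```bash
python3 -m jog '[{"x":0.0,"y":0.0,"z":-0.03,"ax":0.0,"ay":0.0,"az":0.0},{"x":0.0,"y":0.0,"z":-0.06,"ax":0.0,"ay":0.0,"az":0.0},{"x":-0.01,"y":0.045,"z":-0.06,"ax":0.0,"ay":0.0,"az":0.0},{"x":-0.054,"y":0.217,"z":-0.06,"ax":0.0,"ay":0.0,"az":0.0},{"x":-0.054,"y":0.217,"z":-0.06,"ax":0.0,"ay":0.0,"az":0.0},{"x":-0.054,"y":0.217,"z":-0.06,"ax":0.0,"ay":0.0,"az":0.0},{"x":-0.054,"y":0.217,"z":-0.06,"ax":0.0,"ay":0.0,"az":0.0},{"x":-0.054,"y":0.217,"z":-0.06,"ax":0.0,"ay":0.0,"az":0.0},{"x":-0.054,"y":0.217,"z":-0.05,"ax":0.0,"ay":0.0,"az":0.0},{"x":-0.054,"y":0.217,"z":-0.03,"ax":0.0,"ay":0.0,"az":0.0},{"x":-0.054,"y":0.217,"z":-0.018,"ax":0.0,"ay":0.0,"az":0.0},{"x":-0.054,"y":0.217,"z":-0.018,"ax":0.0,"ay":0.0,"az":0.0}]'; 
python3 -m jog '[{"x":0.0,"y":0.0,"z":0.003,"ax":0.0,"ay":0.0,"az":0.0},{"x":0.0,"y":0.0,"z":0.005,"ax":0.0,"ay":0.0,"az":0.0},{"x":0.0,"y":0.0,"z":0.005,"ax":0.0,"ay":0.0,"az":0.0},{"x":0.0,"y":0.0,"z":0.005,"ax":0.0,"ay":0.0,"az":0.0}]'| sed -n '1,2p;4p'
python3 -m jog '[{"x":0.0,"y":0.0,"z":0.003,"ax":0.0,"ay":0.0,"az":0.0},{"x":0.0,"y":0.0,"z":0.003,"ax":0.0,"ay":0.0,"az":0.0},{"x":0.0,"y":0.0,"z":0.003,"ax":0.0,"ay":0.0,"az":0.0}]'| sed -n '1,2p;4p'
```

```text
t: 11.75
eef_pos: [0.5488, -0.2374, 0.0829]
tool_rot: [-0.001, 0.993, 0.12, -0.002]
contact_force: [-0.3, 0.1, -0.4]
gripper_width: 0.003
grasp_force: 0.0
t: 12.15
eef_pos: [0.5507, -0.2398, 0.081]
contact_force: [0.2, -0.4, -0.1]
t: 12.45
eef_pos: [0.551, -0.24, 0.078]
contact_force: [0.8, -0.8, 2.1]
```

```bash
python3 -m jog '[{"x":0.0,"y":0.0,"z":0.003,"ax":0.0,"ay":0.0,"az":0.0},{"x":0.0,"y":0.0,"z":0.003,"ax":0.0,"ay":0.0,"az":0.0},{"x":0.0,"y":0.0,"z":0.003,"ax":0.0,"ay":0.0,"az":0.0}]'| sed -n '1,2p;4p'
python3 -m jog '[{"x":0.0,"y":0.0,"z":0.004,"ax":0.0,"ay":0.0,"az":0.0},{"x":0.0,"y":0.0,"z":0.004,"ax":0.0,"ay":0.0,"az":0.0},{"x":0.0,"y":0.0,"z":0.004,"ax":0.0,"ay":0.0,"az":0.0}]'| sed -n '1,2p;4p'
python3 -m jog '[{"x":0.0,"y":0.0,"z":0.002,"ax":0.0,"ay":0.0,"az":0.0},{"x":0.0,"y":0.0,"z":0.002,"ax":0.0,"ay":0.0,"az":0.0},{"x":0.0,"y":0.0,"z":0.002,"ax":0.0,"ay":0.0,"az":0.0}]'| sed -n '1,2p;4p'
```

```text
t: 12.75
eef_pos: [0.551, -0.24, 0.0748]
contact_force: [1.2, -0.5, 4.6]
t: 13.05
eef_pos: [0.551, -0.24, 0.071]
contact_force: [1.3, -0.9, 6.9]
t: 13.35
eef_pos: [0.551, -0.24, 0.0692]
contact_force: [0.7, -0.3, 8.3]
```

Forces at similar depth (near full stroke): a about 11 N, b about 3.9 N, c about 8.3 N. So b is the softest, and I'll go to tag b.

```bash
python3 -m jog '[{"x":0.0,"y":0.0,"z":-0.03,"ax":0.0,"ay":0.0,"az":0.0},{"x":0.0,"y":0.0,"z":-0.06,"ax":0.0,"ay":0.0,"az":0.0},{"x":-0.006,"y":-0.045,"z":-0.06,"ax":0.0,"ay":0.0,"az":0.0},{"x":-0.033,"y":-0.242,"z":-0.06,"ax":0.0,"ay":0.0,"az":0.0},{"x":-0.033,"y":-0.242,"z":-0.06,"ax":0.0,"ay":0.0,"az":0.0},{"x":-0.033,"y":-0.242,"z":-0.06,"ax":0.0,"ay":0.0,"az":0.0},{"x":-0.033,"y":-0.242,"z":-0.06,"ax":0.0,"ay":0.0,"az":0.0},{"x":-0.033,"y":-0.242,"z":-0.06,"ax":0.0,"ay":0.0,"az":0.0},{"x":-0.033,"y":-0.242,"z":-0.06,"ax":0.0,"ay":0.0,"az":0.0},{"x":-0.033,"y":-0.242,"z":-0.06,"ax":0.0,"ay":0.0,"az":0.0},{"x":-0.033,"y":-0.242,"z":-0.06,"ax":0.0,"ay":0.0,"az":0.0}]'
python3 - <<'E'
from h import *
import cv2
togo([.462,-.013,.09])
w=read_camera("wrist")[:,:,::-1]
cv2.imwrite("pics/w5.png",w)
E
```

```text
t: 14.45
eef_pos: [0.4613, -0.0139, 0.1282]
tool_rot: [0.0, 0.993, 0.118, -0.0]
contact_force: [-0.5, 0.8, 0.9]
gripper_width: -0.0
grasp_force: 0.0
eef [ 0.4613 -0.0139  0.1282] F [-0.4632  0.8312  0.8868] t 14.45 shift [ 0.0009 -0.0007  0.0382] tool x yaw 13.532734611992755 tool z [-0.0005 -0.0003 -1.    ]
```

View pics/w5.png

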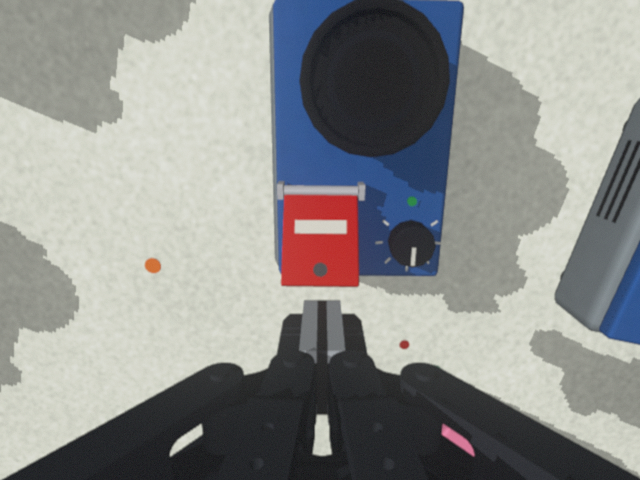

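The wrist view shows tag b straight ahead, with its hinge at row 190, free edge at row 286 and centre column 320. The tips will land about 35 mm from the hinge, and the knob at (411,244) is clear.

```bash
python3 -m jog '[{"x":0.0,"y":0.0,"z":0.02,"ax":0.0,"ay":0.0,"az":0.0},{"x":0.0,"y":0.0,"z":0.04,"ax":0.0,"ay":0.0,"az":0.0},{"x":0.0,"y":0.0,"z":0.045,"ax":0.0,"ay":0.0,"az":0.0},{"x":0.0,"y":0.0,"z":0.05,"ax":0.0,"ay":0.0,"az":0.0},{"x":0.0,"y":0.0,"z":0.055,"ax":0.0,"ay":0.0,"az":0.0},{"x":0.0,"y":0.0,"z":0.06,"ax":0.0,"ay":0.0,"az":0.0},{"x":0.0,"y":0.0,"z":0.064,"ax":0.0,"ay":0.0,"az":0.0},{"x":0.0,"y":0.0,"z":0.064,"ax":0.0,"ay":0.0,"az":0.0},{"x":0.0,"y":0.0,"z":0.064,"ax":0.0,"ay":0.0,"az":0.0}]'|sed -n '1,2p;4p'
python3 -m jog '[{"x":0.0,"y":0.0,"z":0.003,"ax":0.0,"ay":0.0,"az":0.0},{"x":0.0,"y":0.0,"z":0.003,"ax":0.0,"ay":0.0,"az":0.0},{"x":0.0,"y":0.0,"z":0.003,"ax":0.0,"ay":0.0,"az":0.0}]'|sed -n '1,2p;4p'
```

```text
t: 15.4
eef_pos: [0.4613, -0.0124, 0.0646]
contact_force: [0.0, -0.2, 0.3]
t: 15.7
eef_pos: [0.4611, -0.0124, 0.0615]
contact_force: [-0.4, 0.2, 0.2]
```

```bash
python3 -m jog '[{"x":0.0,"y":0.0,"z":0.003,"ax":0.0,"ay":0.0,"az":0.0},{"x":0.0,"y":0.0,"z":0.003,"ax":0.0,"ay":0.0,"az":0.0},{"x":0.0,"y":0.0,"z":0.003,"ax":0.0,"ay":0.0,"az":0.0}]'|sed -n '1,2p;4p'
python3 -m jog '[{"x":0.0,"y":0.0,"z":0.002,"ax":0.0,"ay":0.0,"az":0.0},{"x":0.0,"y":0.0,"z":0.002,"ax":0.0,"ay":0.0,"az":0.0},{"x":0.0,"y":0.0,"z":0.002,"ax":0.0,"ay":0.0,"az":0.0}]'|sed -n '1,2p;4p'
python3 -m jog '[{"x":0.0,"y":0.0,"z":0.002,"ax":0.0,"ay":0.0,"az":0.0},{"x":0.0,"y":0.0,"z":0.002,"ax":0.0,"ay":0.0,"az":0.0},{"x":0.0,"y":0.0,"z":0.002,"ax":0.0,"ay":0.0,"az":0.0}]'|sed -n '1,2p;4p'
```

```text
t: 16.0
eef_pos: [0.461, -0.0124, 0.0584]
contact_force: [-0.1, -0.1, 0.1]
t: 16.3
eef_pos: [0.4612, -0.0124, 0.0565]
contact_force: [0.8, -0.4, 0.7]
t: 16.6
eef_pos: [0.4613, -0.0125, 0.0558]
contact_force: [-6.6, -0.3, 19.9]
```

```bash
python3 -m jog '[{"x":0.0,"y":0.0,"z":-0.02,"ax":0.0,"ay":0.0,"az":0.0},{"x":0.0,"y":0.0,"z":-0.06,"ax":0.0,"ay":0.0,"az":0.0},{"x":0.0,"y":0.0,"z":-0.1,"ax":0.0,"ay":0.0,"az":0.0},{"x":0.0,"y":0.0,"z":-0.12,"ax":0.0,"ay":0.0,"az":0.0},{"x":0.0,"y":0.0,"z":-0.12,"ax":0.0,"ay":0.0,"az":0.0},{"x":0.0,"y":0.0,"z":-0.12,"ax":0.0,"ay":0.0,"az":0.0}]'|sed -n '1,2p;4p'
python3 - <<'E'
from h import *
import cv2
w=read_camera("wrist")[:,:,::-1]; s=read_camera("scene")[170:330,190:490,::-1]; s0=cv2.imread("pics/scene0.png")[170:330,190:490]
cv2.imwrite("pics/w6.png",np.hstack([cv2.resize(w,(400,300)),np.vstack([cv2.resize(s0,(400,213))[:150],cv2.resize(s,(400,213))[:150]])]) if 0 else np.hstack([cv2.resize(w,(400,426)),np.vstack([cv2.resize(x,(400,213)) for x in(s0,s)])]))
E
```

```text
t: 17.2
eef_pos: [0.461, -0.0126, 0.1744]
contact_force: [-0.8, 0.3, -0.4]
```

View pics/w6.png

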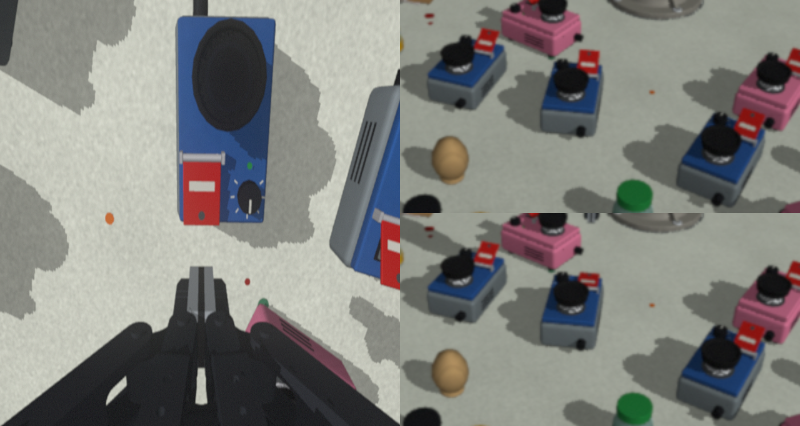

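Tag b now lies flat, tags a and c are still up, and nothing has shifted. Handing in.

```bash
python3 -c "
from station import *
print(hand_in())"
```

```text
the job is handed in; nothing more can be done
None
```

I pressed the pads in order a, b, c; b was the softest (about 3.9 N near full travel, against about 11 N for a and 8.3 N for c), so I pushed its red tag flat, left tags a and c up, saw nothing moved in the last pictures, and handed the job in at about 17 s.

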